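Line up the radio nodes on the charging rail by height

TASK

Set up the stall's charging display: stand the four white radio nodes on the rail's four charging pads, one on each, in order of height, with the tallest on the pad at the solar panel's end and stepping down to the shortest at the handheld's end. Each must stand upright in the middle of its pad and square to it, its screen facing the visitors (away from the robot). Set them down gently without tipping any over, and leave the solar panel and the handheld where they lie.

Things in the scene. Friction and masses are not known exactly. Their poses are not given: they have to be found in the camera images.
- node_xl: Loose radio node, tallest of four: white box 68 wide (y) x 40 deep (x) x 106 mm tall (z), about 260 g, standing on the table. Its x axis points out of the wide face with the small dark screen (at the start away from the robot, up to 0.7 rad askew). A black stub antenna, 16 mm, stands on top near its +y end. Origin: middle of the screen face's lower edge; the box's centre line is 20 mm behind it (-x).
- node_l: Loose radio node, second tallest of four: white box 60 wide (y) x 38 deep (x) x 86 mm tall (z), about 200 g, standing on the table. Its x axis points out of the wide face with the small dark screen (at the start away from the robot, up to 0.7 rad askew). A black stub antenna, 16 mm, stands on top near its +y end. Origin: middle of the screen face's lower edge; the box's centre line is 19 mm behind it (-x).
- node_m: Loose radio node, second shortest of four: white box 52 wide (y) x 36 deep (x) x 66 mm tall (z), about 140 g, standing on the table. Its x axis points out of the wide face with the small dark screen (at the start away from the robot, up to 0.7 rad askew). A black stub antenna, 16 mm, stands on top near its +y end. Origin: middle of the screen face's lower edge; the box's centre line is 18 mm behind it (-x).
- node_s: Loose radio node, shortest of four: white box 44 wide (y) x 34 deep (x) x 46 mm tall (z), about 90 g, standing on the table. Its x axis points out of the wide face with the small dark screen (at the start away from the robot, up to 0.7 rad askew). A black stub antenna, 16 mm, stands on top near its +y end. Origin: middle of the screen face's lower edge; the box's centre line is 17 mm behind it (-x).
- pad1: Charging pad 1 of 4, counted from the robot's left (+y): fixed black plate with a grey ring, 80 (y) x 72 mm (x), top 20 mm above the table. Origin: centre of its top; x points across the rail to the visitors (away from the robot), y along it to the left. The pads sit about 110 mm apart on a fixed aluminium rail 440 x 84 x 12 mm, turned up to 0.18 rad.
- pad2: Charging pad 2 of 4, counted from the robot's left (+y): fixed black plate with a grey ring, 80 (y) x 72 mm (x), top 20 mm above the table. Origin: centre of its top; x points across the rail to the visitors (away from the robot), y along it to the left. The pads sit about 110 mm apart on a fixed aluminium rail 440 x 84 x 12 mm, turned up to 0.18 rad.
- pad3: Charging pad 3 of 4, counted from the robot's left (+y): fixed black plate with a grey ring, 80 (y) x 72 mm (x), top 20 mm above the table. Origin: centre of its top; x points across the rail to the visitors (away from the robot), y along it to the left. The pads sit about 110 mm apart on a fixed aluminium rail 440 x 84 x 12 mm, turned up to 0.18 rad.
- pad4: Charging pad 4 of 4, counted from the robot's left (+y): fixed black plate with a grey ring, 80 (y) x 72 mm (x), top 20 mm above the table. Origin: centre of its top; x points across the rail to the visitors (away from the robot), y along it to the left. The pads sit about 110 mm apart on a fixed aluminium rail 440 x 84 x 12 mm, turned up to 0.18 rad.
- solar_panel: Flat dark-blue solar panel in a white frame, 180 (x) x 130 (y) x 12 mm, lying loose on the table beyond one end of the rail: at the robot's left (+y) or its right (-y). Origin: centre of its underside.
- handheld: Black handheld messenger with screen, keyboard and a 50 mm antenna stub at its +x end, 120 (x) x 72 (y) x 18 mm, lying loose on the table beyond the other end of the rail. Origin: centre of its underside.
Mind the look-alikes: they are no part of the job. Leave any purple look-alike of the node_m alone.

How it is judged:
By the outcome, as a careful person would: the job done as asked, in the order asked, and still so for the second after the job is handed in, with the robot touching nothing.
It also fails if it takes over 88 s, if anything falls off the work surface, if the arm or the gripper's body presses on something with over 40 N, if the wrist force passes 120 N, or if a joint passes its speed limit or range.

ROBOT

A 7-joint arm with a two-finger parallel gripper is mounted at the origin on the work surface. World frame = base frame: x ahead of the robot, y to its left, z up, the work surface at z = 0. Lengths are in mm, angles in rad, forces in N, time in s.
With the tool pointing down it reaches from about 400 to 850 mm from the base axis. Payload 4.5 kg.
Tool frame: the origin (TCP) lies at the very end of the fingers, on their centre line; the grasp point (between the pads) lies 19 mm behind it; y points along the fingers, z is the direction in which the jaws open and shut, and the axes are right-handed (so a half turn about y gives the same grasp; the last joint's range is limited). The gripper opens to 85 mm and grips with 20 to 120 N. Pads are 22 mm wide; open, the fingers measure 114 mm over their backs; the gripper's body (76 mm by 85 mm) begins 54 mm behind the grasp point. The pads swing forward as they close: fully open they stand 13 mm farther back than shut.
Start: joints at [-1.242, 0.689, -0.195, 1.565, 0.157, 0.902, -0.215], TCP at [181.573, 598.068, 231.317] pointing down, gripper open.
Joint ranges: [-3.01, 3.01], [-0.46, 2.08], [-1.47, 1.51], [0.13, 2.56], [-1, 4.14], [0.04, 2.09], [-2.66, 2.66]. Speed limits (rad/s): [2.57, 2.57, 3.14, 3.14, 3.14, 3.14, 3.14].

INTERFACE

Orientations are given as a rotation vector (axis times angle).
In Python, from cell import arm, camera, camera_info, workorder gives the robot as it stands. The module is installed in compiled form; this text tells all that it offers.
- The arm moves only by the tool drive_tool, never from a script. Its argument "targets" is a list that holds one entry, the list of rows, each a list of 5 numbers: the shift along the tool's x, y, z in m, then the turn about the tool's y in degrees, then the finger opening in m, from 0 to 0.0854. In form: [[[dx, dy, dz, spin, hand], ...]]. A call has exactly 8 rows; each row is the pose to reach, as a shift and turn from the pose measured when the call began, along the tool's axes at that moment; what a row does not reach only later rows make up. A row lasts 1/12 s, in which the tool goes at most 41.7 mm and 7.16 degrees, less where a joint would pass 70% of its speed; a pose out of reach is approached as far as the arm can. A call with a gripper value outside its range is refused whole. The fingers move at their own pace and stop on an object; "squeeze" is the grip in N (left out, the last holds). Time passes only in rows, so rows that repeat a pose let the fingers close, or fill a call up. It gives the time, the measured TCP pose, the force and the opening at its end, in the units of the state.
- arm.observe(): the state, without advancing time (a new reading comes with each control period).
- camera(name): name is "scene" or "top" or "wrist"; returns the picture (400x640x3 uint8, red, green, blue); there is no depth.
- camera_info(name): a dict with "K" (3x3 intrinsics, pixels), "world_from_camera" (4x4, takes a point from camera to world coordinates); the wrist camera has in their place "T_tool_cam" (4x4, takes a point from camera to tool coordinates, whose origin is the TCP and whose axes are the tool frame's). Camera axes: x right, y down, z forward; pixel columns grow to the right and rows downward; lengths in mm; the calibration is good to about 2 mm. A picture is of the moment at which its call begins: read the wrist's pose just before it. camera_info takes no time and is no camera call.
- workorder.sign_off(): hands the job in, once; it reports no verdict.
The state is a dict: "time_s": time; "joint_pos": joint angles; "joint_vel": joint speeds; "tau": joint torques, N m; "tcp_pos": TCP position; "eef_rot": TCP orientation; "contact_force": force on the tool from outside, world axes, zero at the start; "torque": the same for the moment, N m; "grip_width": finger opening in mm.
Only numpy, scipy, OpenCV 4.12 (cv2) and the standard library are available. Lean on these libraries where they do the work, as an engineer would, in place of code of your own. Each camera call takes 0.05 s, during which the arm holds its last target. There are 200 camera calls.

## Working session

There is one attempt and no reset: what is moved stays moved. The work goes in short steps, Python scripts to look and compute and a tool call to move; the robot and the scene stay as the last step left them, time stands still between calls to the robot, and variables do not carry over. Pictures are saved under pics/ and viewed, about 12 in all and at most 16, crops included, and the job is handed in when it is done.

Besides the shell and the picture viewer there is one more tool, called after "Emit:" by a JSON object that holds its "op" and its "data", one argument or row to a line. drive_tool: Moves the arm, as the interface text tells. Its arguments: {"type":"object","properties":{"targets":{"type":"array"},"squeeze":{"type":"number"}},"required":["targets"]}

```bash
mkdir -p pics; python3 - <<'E'
from cell import arm,camera,camera_info
import cv2,numpy as np
np.set_printoptions(precision=4,suppress=True)
print(arm.observe())
for n in("scene","top","wrist"):
    cv2.imwrite(f"pics/{n}0.png",camera(n)[:,:,::-1]); print(n,camera_info(n))
E
```

```text
{'time_s': 0.0, 'joint_pos': array([-1.2422,  0.69  , -0.1945,  1.5664,  0.1573,  0.9025, -0.2151]), 'joint_vel': array([ 0.0016, -0.0007, -0.0016,  0.0003, -0.0001,  0.0002,  0.0006]), 'tau': array([  0.0001, -53.9605,  -1.2664, -15.8542,   0.0091,   0.0095,
        -0.    ]), 'tcp_pos': array([181.4596, 597.3792, 230.4603]), 'eef_rot': array([-1.5603,  0.2315, -0.2313]), 'contact_force': array([ 0.4933, -0.8499,  0.04  ]), 'torque': array([-0.0193, -0.0365, -0.0363]), 'grip_width': 85.76185090793501}
scene {'K': array([[381.6638,   0.    , 316.2303],
       [  0.    , 381.6638, 199.8552],
       [  0.    ,   0.    ,   1.    ]]), 'world_from_camera': array([[ -0.6872,   0.6044,  -0.403 , 901.1249],
       [  0.7264,   0.5618,  -0.396 , 373.5572],
       [ -0.0129,  -0.5649,  -0.8251, 848.1274],
       [  0.    ,   0.    ,   0.    ,   1.    ]])}
top {'K': array([[492.2986,   0.    , 310.7091],
       [  0.    , 492.2986, 195.4403],
       [  0.    ,   0.    ,   1.    ]]), 'world_from_camera': array([[   0.0176,   -0.987 ,    0.1595,  318.6247],
       [  -0.9998,   -0.0164,    0.009 ,   -1.64  ],
       [  -0.0062,   -0.1597,   -0.9872, 1271.3536],
       [   0.    ,    0.    ,    0.    ,    1.    ]])}
wrist {'K': array([[353.6774,   0.    , 322.0662],
       [  0.    , 353.6774, 202.4188],
       [  0.    ,   0.    ,   1.    ]]), 'T_tool_cam': array([[   0.    ,    0.956 ,    0.2934,  -74.7123],
       [  -0.0002,   -0.2934,    0.956 , -142.1952],
       [   1.    ,   -0.0001,    0.0001,   -0.3194],
       [   0.    ,    0.    ,    0.    ,    1.    ]])}
```

View pics/top0.png

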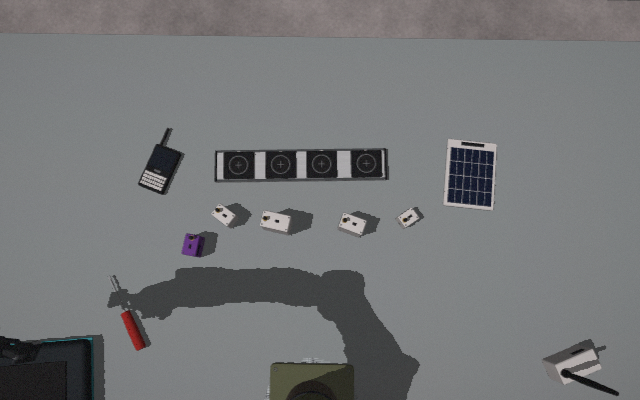

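View pics/scene0.png

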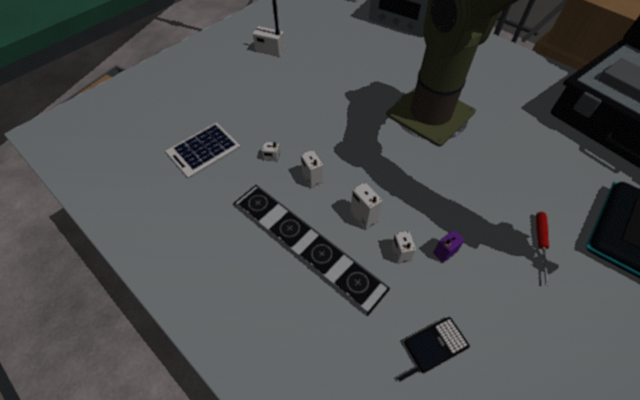

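The top picture shows the rail at (215..388,165), the solar panel at its right end (470,175) and the handheld on the left (160,168). The nodes are at (223,216), (277,222), (352,224) and (409,217), with the purple decoy at (193,245). So the tallest goes on pad 4 and the shortest on pad 1. Next I get rough positions and the move to a view point.

```bash
cat > h.py <<'E'
from cell import arm,camera,camera_info
import cv2,numpy as np
from scipy.spatial.transform import Rotation as R
np.set_printoptions(precision=4,suppress=True)
def tool():
    s=arm.observe(); return np.array(s["tcp_pos"]),R.from_rotvec(s["eef_rot"]).as_matrix(),s
def pose(name):
    i=camera_info(name)
    if name!="wrist": return i["K"],i["world_from_camera"]
    p,M,_=tool(); T=np.eye(4);T[:3,:3]=M;T[:3,3]=p
    return i["K"],T@i["T_tool_cam"]
def ray(K,W,px):
    d=W[:3,:3]@np.linalg.inv(K)@np.array([px[0],px[1],1.]); return W[:3,3],d/np.linalg.norm(d)
def atz(K,W,px,z):
    o,d=ray(K,W,px); return o+d*(z-o[2])/d[2]
def tri(*vs):  # (K,W,px)...
    A=np.zeros((3,3));b=np.zeros(3)
    for v in vs:
        o,d=ray(*v);P=np.eye(3)-np.outer(d,d);A+=P;b+=P@o
    x=np.linalg.solve(A,b); return x,max(np.linalg.norm((np.eye(3)-np.outer(d,d))@(x-o)) for o,d in [ray(*v) for v in vs])
def proj(K,W,X):
    c=(np.c_[X,np.ones(len(X))]@np.linalg.inv(W).T)[:,:3]@K.T; return c[:,:2]/c[:,2:]
def go(x,y,z,yaw):  # needed move in tool axes (m, deg); yaw = world heading of tool x
    p,M,_=tool(); d=M.T@(np.array([x,y,z])-p)/1000
    cur=np.arctan2(M[1,0],M[0,0]); print("shift",d,"spin deg",-np.degrees((yaw-cur+np.pi)%(2*np.pi)-np.pi),"cur yaw",cur)
def snap(name,f):
    K,W=pose(name); im=camera(name)[:,:,::-1].copy(); cv2.imwrite(f"pics/{f}.png",im); np.savez(f"pics/{f}.npz",K=K,W=W); return im
def ld(f):
    d=np.load(f"pics/{f}.npz"); return d["K"],d["W"]
E
python3 - <<'E'
from h import *
p,M,s=tool(); print(M)
K,W=pose("top")
for n,px,z in(("n223",(223,214),60),("n277",(277,221),106),("n352",(352,223),86),("n409",(409,216),46),("pad1",(238,165),20),("pad4",(366,162),20)): print(n,atz(K,W,px,z))
go(450,90,330,0)
E
```

```text
[[ 0.9569 -0.0003  0.2905]
 [-0.2905 -0.0014  0.9569]
 [ 0.0001 -1.     -0.0014]]
n223 [464.1657 226.0726  60.    ]
n277 [444.0481  88.0565 106.    ]
n352 [444.4177 -91.7964  86.    ]
n409 [ 468.6584 -237.251    46.    ]
pad1 [597.9907 200.4213  20.    ]
pad4 [ 611.3732 -132.5427   20.    ]
shift [ 0.4044 -0.0987 -0.4078] spin deg -16.884920263311134 cur yaw -0.294697452531487
```

Emit:
{"op": "drive_tool", "data": {
  "targets": [
    [[0.03,-0.007,-0.03,-2,0.085],[0.058,-0.014,-0.058,-5,0.085],[0.086,-0.021,-0.087,-8,0.085],[0.115,-0.028,-0.116,-11,0.085],[0.144,-0.035,-0.145,-14,0.085],[0.173,-0.042,-0.174,-17,0.085],[0.202,-0.049,-0.203,-17,0.085],[0.22,-0.054,-0.222,-17,0.085]]
  ],
  "squeeze": 30
}}

```text
time_s: 0.82
tcp_pos: [329.4, 316.7, 285.2]
eef_rot: [-1.575, 0.001, -0.002]
contact_force: [0.5, 0.2, 0.2]
grip_width: 85.0
```

```bash
python3 -c "
from h import *
print(tool()[0]);go(450,90,330,0)"
```

```text
[329.441  316.7455 285.2062]
shift [ 0.1211 -0.0438 -0.2267] spin deg -0.12536910725756656 cur yaw -0.0021881037019304043
```

Emit:
{"op": "drive_tool", "data": {
  "targets": [
    [[0.018,-0.007,-0.035,0,0.085],[0.037,-0.014,-0.07,0,0.085],[0.056,-0.021,-0.105,0,0.085],[0.075,-0.028,-0.14,0,0.085],[0.094,-0.035,-0.175,0,0.085],[0.113,-0.041,-0.21,0,0.085],[0.121,-0.044,-0.227,0,0.085],[0.121,-0.044,-0.227,0,0.085]]
  ]
}}

```text
time_s: 1.48
tcp_pos: [452.1, 84.1, 330.5]
eef_rot: [-1.577, 0.008, -0.011]
contact_force: [0.6, -0.3, -0.4]
grip_width: 84.5
```

```bash
python3 -c "
from h import *
snap('wrist','w1');p,M,_=tool();print(p,M);go(450,-90,330,0)"
```

```text
[450.7119  87.1998 330.1945] [[ 1.      0.0006  0.008 ]
 [-0.008  -0.0049  1.    ]
 [ 0.0007 -1.     -0.0049]]
shift [ 0.0007  0.0011 -0.1772] spin deg -0.4604185312341515 cur yaw -0.008035819307232418
```

Emit:
{"op": "drive_tool", "data": {
  "targets": [
    [[0,0,-0.03,0,0.085],[0,0,-0.065,0,0.085],[0,0,-0.1,0,0.085],[0,0,-0.135,0,0.085],[0,0,-0.165,0,0.085],[0,0,-0.18,0,0.085],[0,0,-0.18,0,0.085],[0,0,-0.18,0,0.085]]
  ]
}}

```text
time_s: 2.2
tcp_pos: [449.0, -91.6, 330.8]
eef_rot: [-1.575, 0.006, -0.006]
contact_force: [0.0, 0.4, 0.1]
grip_width: 85.0
```

```bash
python3 -c "
from h import *
snap('wrist','w2');p,M,_=tool();print(p,M)"
```

```text
[449.1916 -90.6592 330.847 ] [[ 1.      0.0002  0.0054]
 [-0.0054 -0.0034  1.    ]
 [ 0.0002 -1.     -0.0034]]
```

View pics/w1.png

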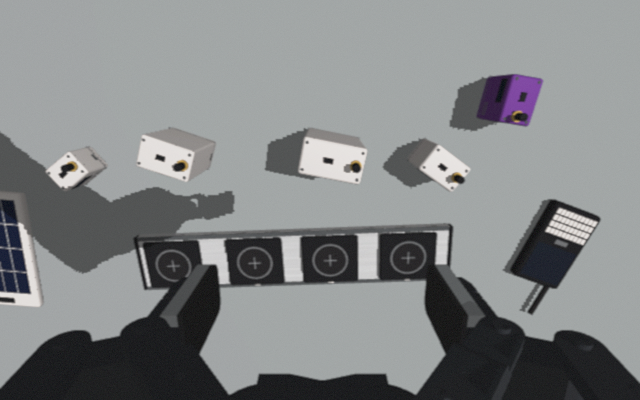

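View pics/w2.png

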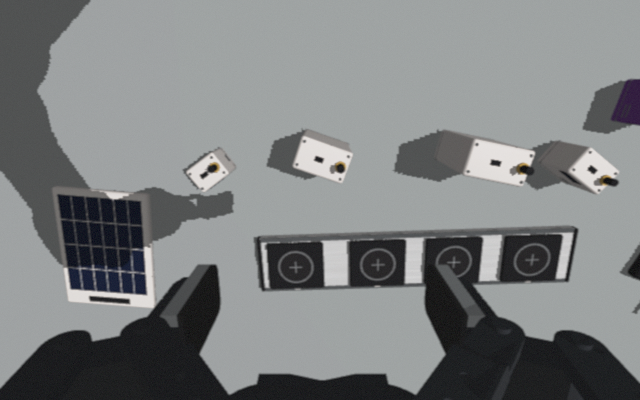

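w1 and w2 show the white tops. In w1 they are s (75,168), l (165,155), xl (333,160) and m (443,166), and the ring crosses are at (174,265), (255,263), (330,260) and (408,257). In w2 the tops are at (208,170), (320,160), (498,162) and (593,170), and the crosses at (296,267), (378,265), (454,262) and (532,259). Every antenna is at its node's +y end. I'll triangulate the top corners and rings.

```bash
cat > m.py <<'E'
from h import *
from scipy.optimize import least_squares
SZ=dict(xl=(68,40,106),l=(60,38,86),m=(52,36,66),s=(44,34,46))
def topmask(f,c,r=55,thr=None):
    g=cv2.imread(f"pics/{f}.png",0); u,v=c
    m=np.zeros_like(g); v0,u0=max(v-r,0),max(u-r,0); w=g[v0:v+r,u0:u+r]
    if thr is None: thr=0.5*(int(np.median(g))+ int(np.percentile(w,99)))
    m[v0:v+r,u0:u+r]=(w>thr)*255
    n,L,st,ce=cv2.connectedComponentsWithStats(m)
    i=1+np.argmin([np.linalg.norm(ce[k]-c) if st[k,4]>150 else 1e9 for k in range(1,n)])
    cs=max(cv2.findContours((L==i).astype(np.uint8),cv2.RETR_EXTERNAL,cv2.CHAIN_APPROX_NONE)[0],key=cv2.contourArea)
    return cv2.convexHull(cs)
def ringc(f,c,r=14):
    g=cv2.imread(f"pics/{f}.png",0); u,v=c
    m=np.uint8(g[v-r:v+r+1,u-r:u+r+1]>75)*255
    p=np.argwhere(m>0)[:,::-1]; d=np.linalg.norm(p-[r,r],axis=1); p=p[(d>8)]
    if len(p)<12: return np.array(c,float)
    return np.array(cv2.fitEllipse(p.astype(np.float32))[0])+[u-r,v-r]
def fit(views,size,x0):
    """views: [(K,W,hull)] ; fit top-face centre x,y,z,yaw: hull outline lies on the projected rectangle."""
    w,d,h=size
    def rect(q):
        c,s=np.cos(q[3]),np.sin(q[3]); a=np.array([[d/2,w/2],[d/2,-w/2],[-d/2,-w/2],[-d/2,w/2]])
        return np.c_[a@np.array([[c,s],[-s,c]])+q[:2],np.full(4,q[2])]
    def res(q):
        o=[]
        for K,W,H in views:
            P=proj(K,W,rect(q)).astype(np.float32).reshape(-1,1,2)
            e=H.reshape(-1,2).astype(np.float32); seg=np.roll(e,-1,0)
            for a,b in zip(e,seg):
                n=max(1,int(np.linalg.norm(b-a)/3))
                for t in np.arange(n)/n: o.append((a+(b-a)*t))
        return np.array([cv2.pointPolygonTest(P0,tuple(map(float,x)),True) for P0,x in pts(q,views)])
    def pts(q,views):
        for K,W,H in views:
            P=proj(K,W,rect(q)).astype(np.float32).reshape(-1,1,2)
            e=H.reshape(-1,2).astype(np.float32)
            for a,b in zip(e,np.roll(e,-1,0)):
                n=40//4
                L=np.linalg.norm(b-a)
                for t in np.arange(max(1,int(L/2)))/max(1,int(L/2)): yield P,a+(b-a)*t
    f=lambda q:np.array([cv2.pointPolygonTest(P,(float(x[0]),float(x[1])),True)-0.3 for P,x in pts(q,views)])
    s=least_squares(f,x0,loss="soft_l1",diff_step=1e-4,x_scale=[10,10,10,.1])
    return s.x,np.sqrt(np.mean(s.fun**2))
E
python3 - <<'E'
import re
s=open('m.py').read()
a=s.index("    def res(q):");b=s.index("    def pts(")
s=s[:a]+s[b:]; s=s.replace("                n=40//4\n","")
open('m.py','w').write(s)
E
python3 - <<'E'
from m import *
V1,V2=ld("w1"),ld("w2")
C=dict(xl=((333,160),(498,162)),l=((165,155),(320,160)),m=((443,166),(593,170)),s=((75,168),(208,170)))
yaw0=dict(xl=-.15,l=-.3,m=-.6,s=.6)
ims={f:cv2.imread(f"pics/{f}.png") for f in("w1","w2")}
for k,(c1,c2) in C.items():
    H=[topmask("w1",c1),topmask("w2",c2)]
    for f,h in zip(ims,H): cv2.drawContours(ims[f],[h],-1,(0,0,255),1)
    ctr=[h.reshape(-1,2).astype(float) for h in H]
    cc=[np.array(cv2.minAreaRect(h)[0]) for h in H]
    X,e=tri((*V1,cc[0]),(*V2,cc[1]))
    q,r=fit([(*V1,H[0]),(*V2,H[1])],SZ[k],[*X,yaw0[k]])
    q1,r1=fit([(*V1,H[0])],SZ[k],[*X,yaw0[k]]);q2,r2=fit([(*V2,H[1])],SZ[k],[*X,yaw0[k]])
    print(k,"tri",X,round(e,2),"fit",q,round(r,2),"|",q1,q2,[cv2.contourArea(h) for h in H])
P1=[(174,265),(255,263),(330,260),(408,257)];P2=[(296,267),(378,265),(454,262),(532,259)]
for i,(a,b) in enumerate(zip(P1,P2)):
    a2,b2=ringc("w1",a),ringc("w2",b); X,e=tri((*V1,a2),(*V2,b2)); print("pad",4-i,a2,b2,X,round(e,2),atz(*V1,a2,20)[:2],atz(*V2,b2,20)[:2])
cv2.imwrite("pics/dbg.png",cv2.resize(np.vstack([ims["w1"][110:300],ims["w2"][110:300]]),None,fx=1.25,fy=1.25))
E
```

```text
xl tri [444.5997  93.6769 104.0549] 0.03 fit [445.6346  94.4408 100.0627  -0.205 ] 0.96 | [447.3844  93.9832  90.5668  -0.2065] [448.4432 103.1096  85.1278  -0.2067] [2196.0, 2138.0]
l tri [443.2584 -91.8448  85.819 ] 0.04 fit [444.4071 -92.526   82.1914  -0.3516] 0.8 | [446.1349 -97.6782  72.0651  -0.3519] [446.8782 -91.8288  67.9865  -0.3425] [1660.0, 1629.5]
m tri [462.74   225.9908  64.7331] 0.08 fit [463.6193 228.0703  61.1063  -0.6325] 0.92 | [467.0324 233.2549  43.745   -0.6223] [467.9392 244.6042  40.777   -0.6257] [1174.0, 1153.0]
s tri [ 465.3951 -234.9151   43.9883] 0.07 fit [ 466.0704 -235.9363   42.1892    0.6212] 0.87 | [ 470.0475 -251.4439   21.9415    0.6151] [ 470.3904 -242.2475   22.1925    0.6191] [814.5, 828.5]
pad 4 [173.1455 265.4235] [295.4393 266.6779] [ 608.775  -132.0887   19.351 ] 0.06 [ 608.5121 -131.7912] [ 608.3703 -132.0264]
pad 3 [254.359  262.5101] [377.3882 264.1265] [605.0926 -15.9179  19.819 ] 0.03 [604.9629 -15.8733] [605.039  -15.9457]
pad 2 [329.7105 259.8356] [454.5542 260.8165] [598.7947  90.7348  24.6815] 0.56 [601.7416  90.7874] [600.5106  92.5341]
pad 1 [407.8393 257.147 ] [531.5781 259.1521] [598.6807 200.5623  19.7536] 0.0 [598.5589 200.4997] [598.5598 200.4042]
```

View pics/dbg.png

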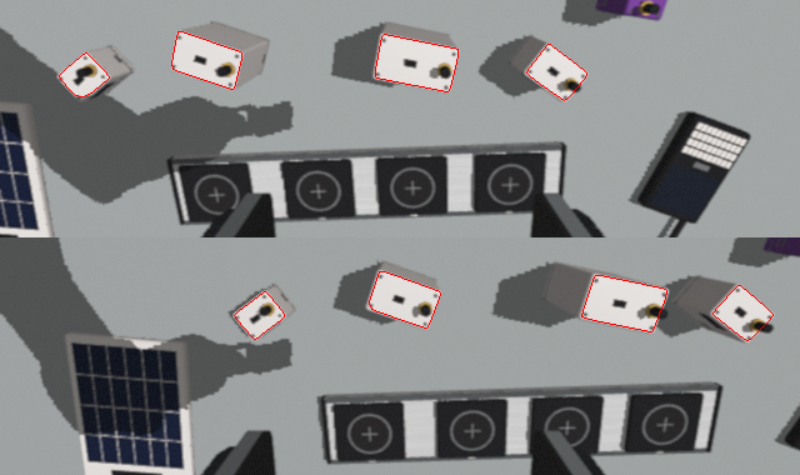

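The tops triangulate to 104, 86, 65 and 44 mm against 106, 86, 66 and 46 expected. The pads come out at about 20 mm, in line, with a rail yaw of about +0.03. The overlay outlines sit on the top faces. I start with xl.

```bash
python3 -c "
from h import *
go(444.6,93.7,190,-.205)"
```

```text
shift [-0.0056  0.1402  0.1848] spin deg 11.437496605327974 cur yaw -0.005378026051352305
```

Emit:
{"op": "drive_tool", "data": {
  "targets": [
    [[-0.001,0.015,0.03,1.5,0.085],[-0.002,0.035,0.06,3,0.085],[-0.003,0.06,0.09,5,0.085],[-0.004,0.085,0.12,7,0.085],[-0.005,0.11,0.15,9.5,0.085],[-0.0055,0.13,0.175,11.4,0.085],[-0.0055,0.14,0.185,11.4,0.085],[-0.0055,0.14,0.185,11.4,0.085]]
  ]
}}

```text
time_s: 2.92
tcp_pos: [442.6, 99.6, 188.4]
eef_rot: [-1.567, 0.155, -0.149]
contact_force: [0.9, 0.5, 0.3]
grip_width: 84.8
```

```bash
python3 -c "
from h import *
snap('wrist','w3')
go(444.6,93.7,60,-.205); print(tool()[1])
K,W=ld('w3');c,s=np.cos(-.205),np.sin(-.205)
P=np.array([[ (444.6+c*a-s*b),93.7+s*a+c*b,105] for a,b in((20,34),(20,-34),(-20,-34),(-20,34))])
im=cv2.imread('pics/w3.png');cv2.polylines(im,[proj(K,W,P).astype(int)],True,(0,0,255),1);cv2.imwrite('pics/w3d.png',im)"
```

```text
shift [ 0.0022  0.1295 -0.0027] spin deg 0.44130103254867953 cur yaw -0.19729784398957464
[[ 0.9806 -0.0024  0.196 ]
 [-0.196  -0.0027  0.9806]
 [-0.0019 -1.     -0.0031]]
```

View pics/w3d.png

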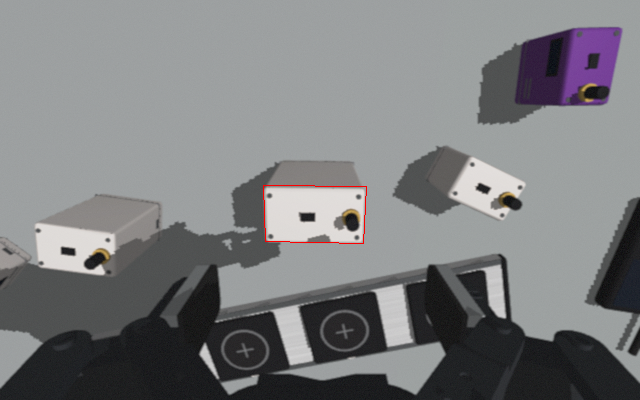

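w3d: the predicted outline at (265–366,185–243) sits on the xl top. I descend and grip.

Emit:
{"op": "drive_tool", "data": {
  "targets": [
    [[0.002,0.005,-0.003,0.4,0.085],[0.002,0.02,-0.003,0.4,0.085],[0.002,0.04,-0.003,0.4,0.085],[0.002,0.06,-0.003,0.4,0.085],[0.002,0.08,-0.003,0.4,0.085],[0.002,0.1,-0.003,0.4,0.085],[0.002,0.115,-0.003,0.4,0.085],[0.002,0.128,-0.003,0.4,0.085]]
  ]
}}

```text
time_s: 3.63
tcp_pos: [445.0, 92.2, 61.2]
eef_rot: [-1.568, 0.163, -0.161]
contact_force: [0.3, 0.5, -0.3]
grip_width: 84.9
```

Emit:
{"op": "drive_tool", "data": {
  "targets": [
    [[0,0,0,0,0.075],[0,0,0,0,0.068],[0,0,0,0,0.062],[0,0,0,0,0.055],[0,0,0,0,0.055],[0,0,0,0,0.055],[0,0,0,0,0.055],[0,0,0,0,0.055]]
  ]
}}

```text
time_s: 4.3
tcp_pos: [445.2, 92.3, 61.6]
eef_rot: [-1.567, 0.163, -0.162]
contact_force: [-0.7, -0.7, 3.3]
grip_width: 67.5
```

```bash
python3 -c "
from h import *
p,M,s=tool();print(p,s['grip_width'],s['contact_force']);go(444.6,93.7,60,-.205);
go(608.5,-132,145,.03)"
```

```text
[445.2291  92.2601  61.5936] 67.54042964640266 [-0.7353 -0.6642  3.2707]
shift [-0.0009  0.0016  0.0013] spin deg -0.08964419490188355 cur yaw -0.2065645863563372
shift [ 0.2058 -0.0829 -0.1862] spin deg -13.554152380476223 cur yaw -0.2065645863563372
```

Emit:
{"op": "drive_tool", "data": {
  "targets": [
    [[0,-0.008,0,0,0.055],[0,-0.025,0,0,0.055],[0.005,-0.045,-0.005,-1,0.055],[0.02,-0.065,-0.02,-2,0.055],[0.042,-0.083,-0.04,-4,0.055],[0.066,-0.083,-0.062,-6,0.055],[0.09,-0.083,-0.084,-8,0.055],[0.114,-0.083,-0.106,-10,0.055]]
  ],
  "squeeze": 45
}}

```text
time_s: 4.97
tcp_pos: [535.6, -36.3, 145.9]
eef_rot: [-1.574, 0.024, -0.024]
contact_force: [0.6, 0.1, -3.2]
grip_width: 67.5
```

```bash
python3 -c "
from h import *
p,M,s=tool();print(p,s['grip_width'],s['contact_force']);go(609.4,-132,110,.03)"
```

```text
[535.5788 -36.2779 145.9159] 67.46900571001665 [ 0.5881  0.0893 -3.1957]
shift [ 0.0767  0.0362 -0.0933] spin deg -3.4547564798257215 cur yaw -0.030296875427567732
```

Emit:
{"op": "drive_tool", "data": {
  "targets": [
    [[0.014,0,-0.017,-0.6,0.055],[0.03,0,-0.037,-1.4,0.055],[0.046,0,-0.057,-2.2,0.055],[0.062,0.005,-0.076,-3,0.055],[0.073,0.012,-0.089,-3.5,0.055],[0.0767,0.024,-0.0933,-3.5,0.055],[0.0767,0.033,-0.0933,-3.5,0.055],[0.0767,0.036,-0.0933,-3.5,0.055]]
  ]
}}

```text
time_s: 5.63
tcp_pos: [606.9, -130.7, 108.1]
eef_rot: [-1.572, -0.02, 0.029]
contact_force: [-0.7, 0.6, -2.4]
grip_width: 67.7
```

```bash
python3 -c "
from h import *
snap('wrist','w4')
p,M,s=tool();print(p,M,s['grip_width'],s['contact_force']);go(609.4,-132,82.6,.03)"
```

```text
[ 606.869  -129.9525  108.1864] [[ 0.9995 -0.0055 -0.0327]
 [ 0.0327 -0.0013  0.9995]
 [-0.0055 -1.     -0.0012]] 67.35495131401416 [-0.3737  0.4484 -2.7357]
shift [ 0.0026  0.0256 -0.0021] spin deg 0.15222152893033425 cur yaw 0.03265676687225405
```

View pics/w4.png

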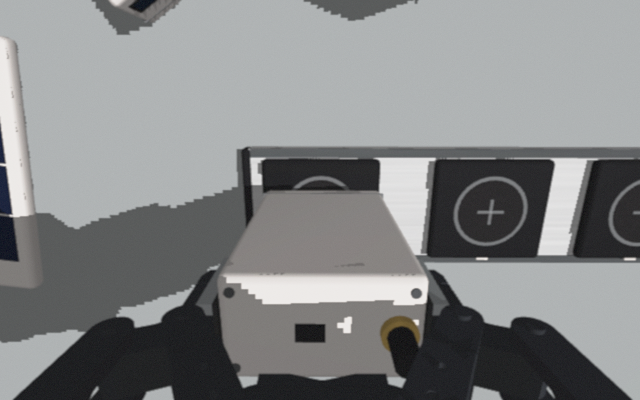

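w4 shows the xl node held. The bottom edge of its back face spans (265–378,192), and pad 4's near edge spans (262–380,158). I compare the ring measurement from this near view.

```bash
python3 - <<'E'
from m import *
V=ld("w4")
g=cv2.imread("pics/w4.png",0)
m=(g>75).astype(np.uint8); 
def ring(u,v,r=44):
    p=np.argwhere(m[v-r:v+r,u-r:u+r]>0)[:,::-1]+[u-r,v-r]; d=np.linalg.norm(p-[u,v],axis=1); p=p[(d>25)&(d<42)]
    return cv2.fitEllipse(p.astype(np.float32))
e=ring(490,211); print(e,atz(*V,e[0],20))
# pad near-edge corners, pad4 and pad3
for px in((262,159),(380,159),(434,160),(553,160),(428,256),(546,258)): print(px,atz(*V,px,20))
# node back lower edge, in world at z guess
for px in((265,192),(378,192)): print(px,atz(*V,px,26.6))
E
```

```text
((490.1578063964844, 210.75689697265625), (62.96378707885742, 72.78230285644531), 57.13821029663086) [604.6479 -15.9446  20.    ]
(262, 159) [ 573.8098 -171.6816   20.    ]
(380, 159) [571.3656 -94.2152  20.    ]
(434, 160) [570.9073 -58.7049  20.    ]
(553, 160) [568.4431  19.3873  20.    ]
(428, 256) [639.8367 -54.526   20.    ]
(546, 258) [638.7064  29.8697  20.    ]
(265, 192) [ 594.4    -168.9975   26.6   ]
(378, 192) [592.0541 -94.93    26.6   ]
```

```bash
python3 - <<'E'
import cv2
g=cv2.imread("pics/w4.png",0)
for r in(196,200,210): print(r,g[r,245:285].tolist(),g[r,370:400].tolist())
print(g[180:205,300].tolist())
cv2.imwrite("pics/w4c.png",cv2.resize(g[140:300,200:450],None,fx=3,fy=3,interpolation=cv2.INTER_CUBIC))
E
```

```text
196 [30, 24, 27, 24, 21, 21, 45, 83, 106, 112, 113, 110, 115, 113, 113, 111, 113, 113, 118, 119, 117, 121, 125, 126, 128, 127, 128, 127, 126, 127, 127, 127, 127, 128, 127, 129, 127, 126, 129, 125] [132, 130, 131, 129, 131, 131, 131, 133, 132, 139, 148, 143, 152, 191, 220, 223, 222, 222, 223, 222, 223, 223, 222, 223, 222, 222, 223, 222, 222, 222]
200 [33, 26, 28, 29, 27, 28, 35, 68, 98, 110, 109, 113, 110, 112, 112, 112, 111, 111, 115, 121, 126, 127, 127, 127, 127, 127, 128, 129, 128, 128, 128, 128, 127, 129, 126, 127, 129, 127, 128, 128] [130, 129, 131, 131, 131, 129, 131, 132, 132, 130, 133, 138, 153, 182, 213, 222, 225, 223, 224, 224, 224, 225, 224, 224, 224, 225, 223, 224, 224, 225]
210 [51, 28, 26, 21, 23, 20, 30, 54, 87, 108, 112, 110, 114, 121, 126, 130, 128, 127, 128, 128, 128, 128, 127, 127, 129, 129, 128, 129, 129, 128, 127, 126, 128, 128, 127, 129, 128, 131, 128, 129] [130, 130, 130, 130, 132, 133, 132, 131, 132, 132, 131, 129, 132, 132, 130, 130, 137, 145, 163, 194, 217, 220, 220, 220, 220, 221, 220, 220, 221, 221]
[44, 69, 103, 120, 126, 120, 105, 68, 37, 40, 79, 121, 125, 118, 120, 130, 126, 129, 128, 129, 129, 128, 130, 130, 129]
```

View pics/w4c.png

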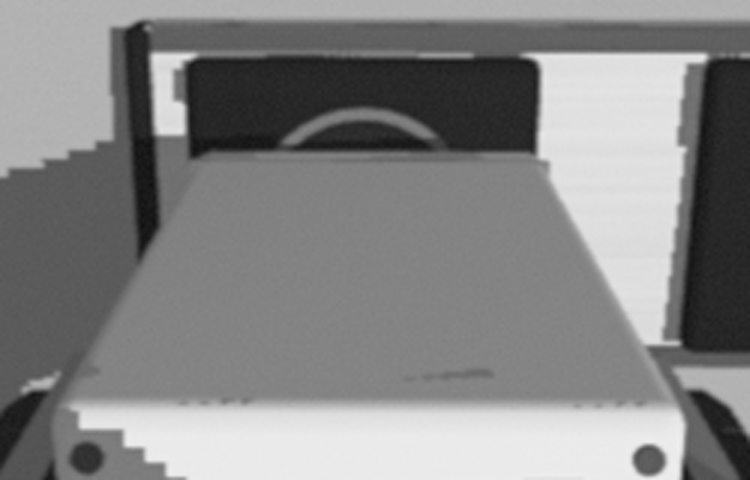

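```bash
python3 - <<'E'
from m import *
V=ld("w4")
for px in((266.7,191.5),(381.7,191.5)): print(px,atz(*V,px,46.6))
for px in((262.5,160),(379.5,160)): print(px,atz(*V,px,20))
E
```

```text
(266.7, 191.5) [ 588.5694 -164.7824   46.6   ]
(381.7, 191.5) [586.3962 -96.1628  46.6   ]
(262.5, 160) [ 574.4623 -171.3646   20.    ]
(379.5, 160) [572.0366 -94.4916  20.    ]
```

Emit:
{"op": "drive_tool", "data": {
  "targets": [
    [[0.001,0.002,-0.001,0.1,0.055],[0.0018,0.006,-0.002,0.1,0.055],[0.0018,0.011,-0.002,0.1,0.055],[0.0018,0.015,-0.002,0.1,0.055],[0.0018,0.019,-0.002,0.1,0.055],[0.0018,0.022,-0.002,0.1,0.055],[0.0018,0.022,-0.002,0.1,0.055],[0.0018,0.022,-0.002,0.1,0.055]]
  ]
}}

```text
time_s: 6.35
tcp_pos: [608.5, -131.9, 86.0]
eef_rot: [-1.572, -0.02, 0.029]
contact_force: [-0.5, 0.3, -2.2]
grip_width: 67.6
```

```bash
python3 -c "
from h import *
p,M,s=tool();print(p,M,s['contact_force']);go(608.6,-132,81.6,.03)"
```

```text
[ 608.5132 -131.9379   85.9852] [[ 0.9995 -0.0058 -0.0309]
 [ 0.0309 -0.0013  0.9995]
 [-0.0058 -1.     -0.0011]] [-0.501   0.2741 -2.2311]
shift [ 0.0001  0.0044 -0.0001] spin deg 0.04917865361696729 cur yaw 0.030858329427314108
```

Emit:
{"op": "drive_tool", "data": {
  "targets": [
    [[0,0.001,0,0,0.055],[0,0.002,0,0,0.055],[0,0.003,0,0,0.055],[0,0.0037,0,0,0.055],[0,0.0043,0,0,0.055],[0,0.0047,0,0,0.055],[0,0.0047,0,0,0.055],[0,0.0047,0,0,0.055]]
  ]
}}

```text
time_s: 7.02
tcp_pos: [608.5, -131.9, 81.8]
eef_rot: [-1.572, -0.02, 0.029]
contact_force: [-1.0, -0.3, 5.2]
grip_width: 67.9
```

Emit:
{"op": "drive_tool", "data": {
  "targets": [
    [[0,0,0,0,0.066],[0,0,0,0,0.069],[0,0,0,0,0.072],[0,0,0,0,0.078],[0,0,0,0,0.082],[0,0,0,0,0.085],[0,0,0,0,0.085],[0,-0.01,0,0,0.085]]
  ]
}}

```text
time_s: 7.68
tcp_pos: [607.2, -131.8, 90.4]
eef_rot: [-1.572, -0.017, 0.032]
contact_force: [0.5, 0.0, -0.5]
grip_width: 85.4
```

```bash
python3 -c "
from h import *
p,M,s=tool();print(p,s['contact_force']);go(443.3,-91.8,190,-.35)"
```

```text
[ 607.1586 -131.7613   90.4424] [ 0.4947  0.0362 -0.5479]
shift [-0.1635 -0.0981  0.0449] spin deg 21.831270550827746 cur yaw 0.03102755100562003
```

xl touched down with 5 N and has been released. I move up and over to l.

Emit:
{"op": "drive_tool", "data": {
  "targets": [
    [[0,-0.02,0,0,0.085],[0,-0.045,0,0,0.085],[0,-0.07,0,0,0.085],[-0.02,-0.09,0.005,2,0.085],[-0.05,-0.098,0.012,6,0.085],[-0.085,-0.098,0.022,11,0.085],[-0.12,-0.098,0.032,16,0.085],[-0.15,-0.098,0.04,20,0.085]]
  ]
}}

```text
time_s: 8.35
tcp_pos: [454.6, -95.8, 190.9]
eef_rot: [-1.558, 0.26, -0.246]
contact_force: [0.1, 0.2, 1.1]
grip_width: 84.6
```

```bash
python3 -c "
from h import *
p,M,s=tool();print(p,M);go(443.3,-91.8,110,-.35)"
```

```text
[454.6254 -95.8079 190.8861] [[ 0.9485 -0.0087  0.3167]
 [-0.3167 -0.0011  0.9485]
 [-0.008  -1.     -0.0038]]
shift [-0.0114  0.081   0.0005] spin deg 1.5883110710405806 cur yaw -0.32227874226446407
```

Emit:
{"op": "drive_tool", "data": {
  "targets": [
    [[-0.008,0,0.0005,1,0.085],[-0.0114,0.01,0.0005,1.6,0.085],[-0.0114,0.025,0.0005,1.6,0.085],[-0.0114,0.04,0.0005,1.6,0.085],[-0.0114,0.055,0.0005,1.6,0.085],[-0.0114,0.07,0.0005,1.6,0.085],[-0.0114,0.076,0.0005,1.6,0.085],[-0.0114,0.076,0.0005,1.6,0.085]]
  ]
}}

```text
time_s: 9.02
tcp_pos: [442.9, -91.7, 114.4]
eef_rot: [-1.556, 0.283, -0.267]
contact_force: [0.6, 0.3, -0.1]
grip_width: 84.9
```

```bash
python3 -c "
from h import *
snap('wrist','w5')
p,M,s=tool();print(p,M);go(443.3,-91.8,46,-.35)
K,W=ld('w5');c,s=np.cos(-.35),np.sin(-.35)
P=np.array([[ (443.3+c*a-s*b),-91.8+s*a+c*b,86] for a,b in((19,30),(19,-30),(-19,-30),(-19,30))])
im=cv2.imread('pics/w5.png');cv2.polylines(im,[proj(K,W,P).astype(int)],True,(0,0,255),1);cv2.imwrite('pics/w5d.png',im)"
```

```text
[443.2947 -91.7279 115.1054] [[ 0.9394 -0.0092  0.3428]
 [-0.3429 -0.0011  0.9394]
 [-0.0083 -1.     -0.0042]]
shift [0.0006 0.0691 0.0002] spin deg 0.002182181362507017 cur yaw -0.3499619137503486
```

View pics/w5d.png

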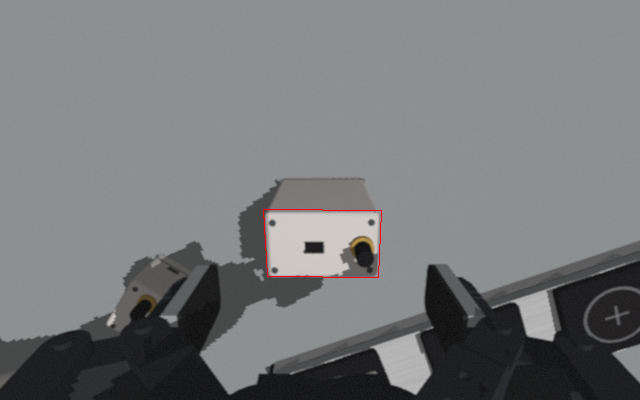

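w5d: the outline at (265–381,210–277) matches the l top. I descend, grip and lift toward pad 3.

Emit:
{"op": "drive_tool", "data": {
  "targets": [
    [[0.0005,0.01,0,0,0.085],[0.0005,0.025,0,0,0.085],[0.0005,0.04,0,0,0.085],[0.0005,0.055,0,0,0.085],[0.0005,0.065,0,0,0.085],[0.0005,0.069,0,0,0.085],[0.0005,0.069,0,0,0.07],[0.0005,0.069,0,0,0.062]]
  ]
}}

```text
time_s: 9.73
tcp_pos: [443.7, -92.1, 46.8]
eef_rot: [-1.556, 0.281, -0.269]
contact_force: [0.3, -1.3, -0.2]
grip_width: 63.7
```

Emit:
{"op": "drive_tool", "data": {
  "targets": [
    [[0,0,0,0,0.058],[0,0,0,0,0.054],[0,0,0,0,0.05],[0,0,0,0,0.048],[0,0,0,0,0.048],[0,0,0,0,0.048],[0,0,0,0,0.048],[0,0,0,0,0.048]]
  ]
}}

```text
time_s: 10.4
tcp_pos: [444.0, -92.1, 47.2]
eef_rot: [-1.556, 0.28, -0.269]
contact_force: [0.0, 0.1, 5.6]
grip_width: 59.4
```

```bash
python3 -c "
from h import *
p,M,s=tool();print(p,s['grip_width'],s['contact_force']);go(443.3,-91.8,46,-.35);
go(605,-16,130,.03)"
```

```text
[443.953  -92.0974  47.1875] 59.449816112760594 [0.0101 0.1111 5.626 ]
shift [-0.0007  0.0012  0.0001] spin deg -0.005660116291932483 cur yaw -0.3500987876653398
shift [ 0.1246 -0.0841  0.1264] spin deg -21.77805633126321 cur yaw -0.3500987876653398
```

Emit:
{"op": "drive_tool", "data": {
  "targets": [
    [[0,-0.008,0,0,0.048],[0,-0.025,0,0,0.048],[0.005,-0.045,0.005,-1,0.048],[0.018,-0.065,0.018,-3,0.048],[0.038,-0.084,0.038,-7,0.048],[0.06,-0.084,0.06,-11,0.048],[0.082,-0.084,0.083,-15,0.048],[0.104,-0.084,0.105,-19,0.048]]
  ]
}}

```text
time_s: 11.07
tcp_pos: [579.2, -28.5, 131.2]
eef_rot: [-1.572, 0.018, -0.007]
contact_force: [-0.1, -0.2, -2.5]
grip_width: 59.3
```

```bash
python3 -c "
from h import *
p,M,s=tool();print(p,s['grip_width'],s['contact_force']);go(605.2,-16,95,.03)"
```

```text
[579.1784 -28.5205 131.173 ] 59.31685707898368 [-0.0936 -0.1851 -2.4513]
shift [0.0261 0.036  0.013 ] spin deg -2.6007846415854208 cur yaw -0.015392255130966336
```

Emit:
{"op": "drive_tool", "data": {
  "targets": [
    [[0.008,0,0.004,-0.8,0.048],[0.017,0.004,0.008,-1.7,0.048],[0.024,0.01,0.012,-2.5,0.048],[0.0258,0.018,0.013,-2.6,0.048],[0.0258,0.027,0.013,-2.6,0.048],[0.0258,0.036,0.013,-2.6,0.048],[0.0258,0.036,0.013,-2.6,0.048],[0.0258,0.036,0.013,-2.6,0.048]]
  ]
}}

```text
time_s: 11.73
tcp_pos: [603.5, -16.6, 94.0]
eef_rot: [-1.573, -0.015, 0.031]
contact_force: [0.5, 0.1, -2.2]
grip_width: 59.2
```

```bash
python3 -c "
from h import *
snap('wrist','w6')
p,M,s=tool();print(p,M,s['grip_width'],s['contact_force']);go(605.2,-16,68.2,.03)
g=cv2.imread('pics/w6.png');cv2.imwrite('pics/w6c.png',cv2.resize(g[120:320,20:420],None,fx=2,fy=2,interpolation=cv2.INTER_CUBIC))"
```

```text
[604.2479 -16.4217  94.6672] [[ 0.9995 -0.0082 -0.0296]
 [ 0.0296 -0.002   0.9996]
 [-0.0082 -1.     -0.0017]] 59.46915201573512 [-0.7755  0.6129 -1.4604]
shift [0.0012 0.0265 0.0004] spin deg -0.02315785600997163 cur yaw 0.029595819164923026
```

View pics/w6c.png

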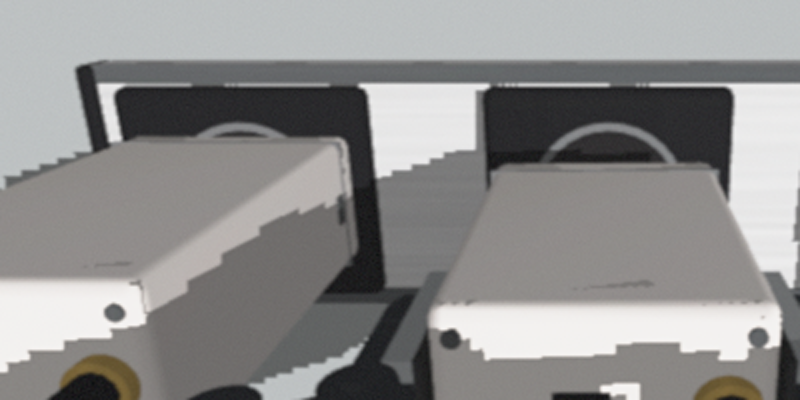

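```bash
python3 - <<'E'
from m import *
V=ld("w6")
f=lambda px,z:(px,atz(*V,px,z)[:2])
print("xl",f((86,188.7),20),f((191.5,188.7),20))
print("pad4",f((78.5,164),20),f((201.5,164),20))
print("pad3",f((262.5,164),20),f((386,164),20))
print("l",f((266,203.7),47.5),f((378,203),47.5))
E
```

```text
xl ((86, 188.7), array([ 589.7897, -166.9886])) ((191.5, 188.7), array([ 587.7899, -100.1822]))
pad4 ((78.5, 164), array([ 574.0449, -169.1144])) ((201.5, 164), array([571.7693, -92.7904]))
pad3 ((262.5, 164), array([570.6417, -54.9714])) ((386, 164), array([568.3608,  21.5304]))
l ((266, 203.7), array([587.9077, -48.8481])) ((378, 203), array([585.6215,  13.7214]))
```

w6c shows xl upright on pad 4, its lower back edge at (86–191,189) in the full frame. That puts its centre at (608.8,-133) against pad 4 at (608.7,-132). I lower l.

Emit:
{"op": "drive_tool", "data": {
  "targets": [
    [[0.0005,0.002,0.0006,0,0.048],[0.0005,0.007,0.0006,0,0.048],[0.0005,0.013,0.0006,0,0.048],[0.0005,0.018,0.0006,0,0.048],[0.0005,0.022,0.0006,0,0.048],[0.0005,0.024,0.0006,0,0.048],[0.0005,0.024,0.0006,0,0.048],[0.0005,0.024,0.0006,0,0.048]]
  ]
}}

```text
time_s: 12.45
tcp_pos: [604.5, -15.8, 70.5]
eef_rot: [-1.572, -0.017, 0.03]
contact_force: [0.7, 0.6, -2.5]
grip_width: 59.6
```

```bash
python3 -c "
from h import *
p,M,s=tool();print(p,s['contact_force']);go(604.9,-15.8,67.2,.03)"
```

```text
[604.4826 -15.8256  70.4958] [ 0.698   0.5828 -2.4629]
shift [0.0004 0.0033 0.    ] spin deg -0.018498239080528136 cur yaw 0.02967714482222371
```

Emit:
{"op": "drive_tool", "data": {
  "targets": [
    [[0.0004,0.001,0,0,0.048],[0.0004,0.002,0,0,0.048],[0.0004,0.0027,0,0,0.048],[0.0004,0.0033,0,0,0.048],[0.0004,0.0036,0,0,0.048],[0.0004,0.0036,0,0,0.048],[0.0004,0.0036,0,0,0.048],[0.0004,0.0036,0,0,0.048]]
  ]
}}

```text
time_s: 13.12
tcp_pos: [604.9, -15.8, 67.2]
eef_rot: [-1.573, -0.017, 0.03]
contact_force: [-1.6, -0.8, 3.7]
grip_width: 59.3
```

Emit:
{"op": "drive_tool", "data": {
  "targets": [
    [[0,0,0,0,0.058],[0,0,0,0,0.061],[0,0,0,0,0.064],[0,0,0,0,0.07],[0,0,0,0,0.078],[0,0,0,0,0.08],[0,0,0,0,0.08],[0,-0.01,0,0,0.08]]
  ]
}}

```text
time_s: 13.78
tcp_pos: [603.6, -15.9, 75.9]
eef_rot: [-1.573, -0.014, 0.033]
contact_force: [-0.1, 0.5, 0.4]
grip_width: 80.0
```

```bash
python3 -c "
from h import *
p,M,s=tool();print(p,s['contact_force']);go(462.7,226,160,-.632)"
```

```text
[603.5978 -15.9165  75.9379] [-0.1418  0.4733  0.4231]
shift [-0.1346 -0.083   0.2458] spin deg 37.91677587785981 cur yaw 0.02977258080941709
```

Emit:
{"op": "drive_tool", "data": {
  "targets": [
    [[0,-0.02,0,0,0.08],[0,-0.045,0,0,0.08],[0,-0.07,0,0,0.08],[-0.01,-0.083,0.015,4,0.085],[-0.025,-0.083,0.045,9,0.085],[-0.042,-0.083,0.077,15,0.085],[-0.06,-0.083,0.109,21,0.085],[-0.077,-0.083,0.14,27,0.085]]
  ]
}}

```text
time_s: 14.45
tcp_pos: [522.6, 123.4, 160.6]
eef_rot: [-1.546, 0.359, -0.343]
contact_force: [0.1, 0.5, -0.3]
grip_width: 84.8
```

```bash
python3 -c "
from h import *
p,M,s=tool();print(p,M);go(462.7,226,130,-.632)"
```

```text
[522.6426 123.4118 160.5816] [[ 0.9017 -0.0106  0.4323]
 [-0.4323 -0.0013  0.9017]
 [-0.009  -0.9999 -0.0057]]
shift [-0.0981  0.0311  0.0668] spin deg 10.594918274003472 cur yaw -0.4470837921389247
```

Emit:
{"op": "drive_tool", "data": {
  "targets": [
    [[-0.028,0.005,0.02,3,0.085],[-0.056,0.012,0.04,6,0.085],[-0.08,0.02,0.055,9,0.085],[-0.094,0.026,0.065,10.6,0.085],[-0.0981,0.031,0.0668,10.6,0.085],[-0.0981,0.031,0.0668,10.6,0.085],[-0.0981,0.031,0.0668,10.6,0.085],[-0.0981,0.031,0.0668,10.6,0.085]]
  ]
}}

```text
time_s: 15.12
tcp_pos: [464.1, 224.1, 130.5]
eef_rot: [-1.518, 0.504, -0.491]
contact_force: [-0.2, 0.4, 0.3]
grip_width: 84.9
```

```bash
python3 -c "
from h import *
snap('wrist','w7')
p,M,s=tool();print(p,M);go(462.7,226,30,-.632)
K,W=ld('w7');c,s=np.cos(-.632),np.sin(-.632)
P=np.array([[ (462.7+c*a-s*b),226+s*a+c*b,66] for a,b in((18,26),(18,-26),(-18,-26),(-18,26))])
im=cv2.imread('pics/w7.png');cv2.polylines(im,[proj(K,W,P).astype(int)],True,(0,0,255),1);cv2.imwrite('pics/w7d.png',im)"
```

```text
[464.1399 224.1421 130.5031] [[ 0.8051 -0.0093  0.5931]
 [-0.5932 -0.0019  0.8051]
 [-0.0064 -1.     -0.007 ]]
shift [-0.0016  0.1005  0.0013] spin deg -0.17215665773658662 cur yaw -0.6350047005067325
```

View pics/w7d.png

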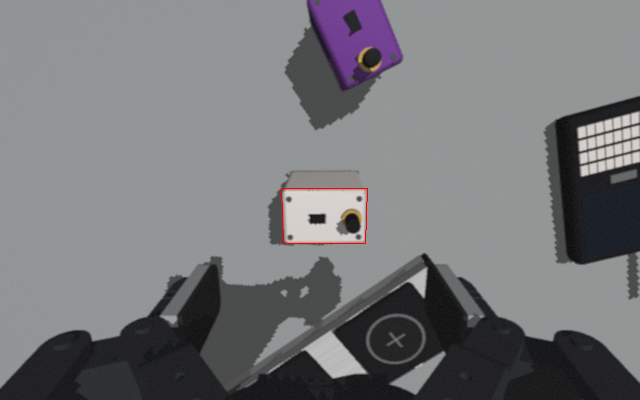

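w7d: the outline at (283–367,188–243) matches the m top. The purple look-alike at (355,40) is clear of the fingers.

Emit:
{"op": "drive_tool", "data": {
  "targets": [
    [[-0.001,0.01,0.001,-0.1,0.085],[-0.0016,0.03,0.0013,-0.2,0.085],[-0.0016,0.05,0.0013,-0.2,0.085],[-0.0016,0.07,0.0013,-0.2,0.085],[-0.0016,0.088,0.0013,-0.2,0.085],[-0.0016,0.098,0.0013,-0.2,0.085],[-0.0016,0.1,0.0013,-0.2,0.08],[-0.0016,0.1,0.0013,-0.2,0.065]]
  ]
}}

```text
time_s: 15.83
tcp_pos: [462.7, 225.3, 30.0]
eef_rot: [-1.519, 0.503, -0.488]
contact_force: [0.1, 0.6, 0.0]
grip_width: 70.2
```

Emit:
{"op": "drive_tool", "data": {
  "targets": [
    [[0,0,0,0,0.055],[0,0,0,0,0.05],[0,0,0,0,0.046],[0,0,0,0,0.042],[0,0,0,0,0.042],[0,0,0,0,0.042],[0,0,0,0,0.042],[0,0,0,0,0.042]]
  ]
}}

```text
time_s: 16.5
tcp_pos: [463.4, 225.5, 30.9]
eef_rot: [-1.518, 0.502, -0.49]
contact_force: [0.2, -0.4, 6.8]
grip_width: 51.3
```

```bash
python3 -c "
from h import *
p,M,s=tool();print(p,s['grip_width'],s['contact_force']);go(462.7,226,30,-.632);
go(601.5,91.8,110,.03)"
```

```text
[463.3934 225.4512  30.8697] 51.31314174778859 [ 0.1748 -0.38    6.8278]
shift [-0.0009  0.0009  0.    ] spin deg -0.03474122758626108 cur yaw -0.6326063488075649
shift [ 0.1899 -0.08   -0.0267] spin deg -37.96454726524676 cur yaw -0.6326063488075649
```

Emit:
{"op": "drive_tool", "data": {
  "targets": [
    [[0,-0.008,0,0,0.042],[0.002,-0.025,0,-2,0.042],[0.012,-0.045,0,-6,0.042],[0.035,-0.065,-0.004,-11,0.042],[0.065,-0.08,-0.008,-17,0.042],[0.098,-0.08,-0.014,-23,0.042],[0.13,-0.08,-0.018,-29,0.042],[0.16,-0.08,-0.022,-35,0.042]]
  ]
}}

```text
time_s: 17.17
tcp_pos: [581.4, 111.2, 111.1]
eef_rot: [-1.574, 0.019, -0.008]
contact_force: [0.3, 0.7, -2.6]
grip_width: 51.1
```

```bash
python3 -c "
from h import *
p,M,s=tool();print(p,s['grip_width'],s['contact_force']);go(601.5,91.8,79,.03)"
```

```text
[581.3692 111.1645 111.1428] 51.106213927477484 [ 0.2719  0.7409 -2.5711]
shift [ 0.0207  0.032  -0.0189] spin deg -2.7145778326670436 cur yaw -0.017378320981691564
```

Emit:
{"op": "drive_tool", "data": {
  "targets": [
    [[0.006,0,-0.006,-0.8,0.042],[0.013,0.003,-0.012,-1.7,0.042],[0.019,0.01,-0.018,-2.6,0.042],[0.0207,0.018,-0.0189,-2.7,0.042],[0.0207,0.026,-0.0189,-2.7,0.042],[0.0207,0.032,-0.0189,-2.7,0.042],[0.0207,0.032,-0.0189,-2.7,0.042],[0.0207,0.032,-0.0189,-2.7,0.042]]
  ]
}}

```text
time_s: 17.83
tcp_pos: [600.3, 93.0, 78.3]
eef_rot: [-1.573, -0.018, 0.032]
contact_force: [-0.5, -0.4, -1.1]
grip_width: 51.3
```

```bash
python3 -c "
from h import *
snap('wrist','w8')
p,M,s=tool();print(p,M,s['grip_width'],s['contact_force']);go(601.5,91.8,51,.03)
g=cv2.imread('pics/w8.png');cv2.imwrite('pics/w8c.png',cv2.resize(g[120:320,140:540],None,fx=2,fy=2,interpolation=cv2.INTER_CUBIC))"
```

```text
[600.9239  92.8739  78.8592] [[ 0.9995 -0.0081 -0.0313]
 [ 0.0313 -0.0027  0.9995]
 [-0.0082 -1.     -0.0024]] 51.15213374956343 [ 0.3378  0.2478 -2.1257]
shift [ 0.0008  0.0279 -0.001 ] spin deg 0.0742298017003838 cur yaw 0.03129555444277396
```

View pics/w8c.png

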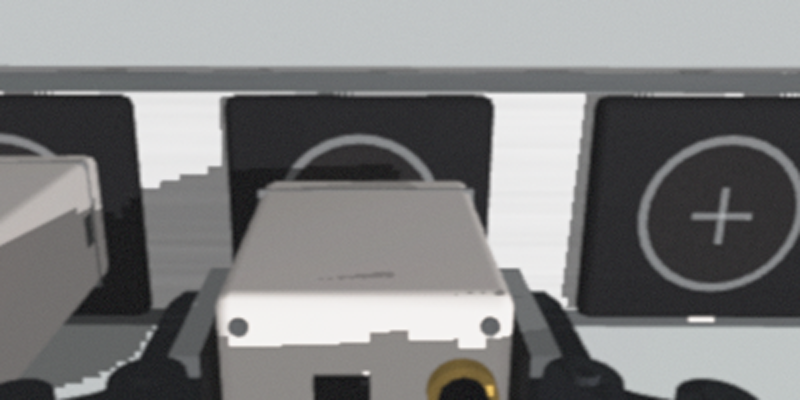

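```bash
python3 - <<'E'
from m import *
V=ld("w8")
f=lambda px,z:(px,atz(*V,px,z)[:2])
print("m",f((271,212.5),48),f((375.5,212),48))
print("pad2",f((252.5,169),20),f((385.2,169),20))
print("pad1 ring",f((500.5,228),20),"edge",f((440.5,169),20))
print("pad3 right edge",f((206,169),20))
E
```

```text
m ((271, 212.5), array([584.5497,  65.7661])) ((375.5, 212), array([582.5355, 119.5615]))
pad2 ((252.5, 169), array([567.7634,  51.3086])) ((385.2, 169), array([565.3043, 127.8795]))
pad1 ring ((500.5, 228), array([599.2503, 200.6499])) edge ((440.5, 169), array([564.2808, 159.7509]))
pad3 right edge ((206, 169), array([568.6261,  24.4466]))
```

w8c shows m above pad 2. The ring-arc centre at u≈320 gives pad 2 at y≈91 (w1: 90.8) against m at 93, so I shift −2 mm while lowering.

Emit:
{"op": "drive_tool", "data": {
  "targets": [
    [[0.0005,0.002,-0.001,0.1,0.042],[0.0005,0.008,-0.002,0.1,0.042],[0.0005,0.014,-0.002,0.1,0.042],[0.0005,0.019,-0.002,0.1,0.042],[0.0005,0.023,-0.002,0.1,0.042],[0.0005,0.0253,-0.002,0.1,0.042],[0.0005,0.0253,-0.002,0.1,0.042],[0.0005,0.0253,-0.002,0.1,0.042]]
  ]
}}

```text
time_s: 18.55
tcp_pos: [601.2, 90.8, 53.4]
eef_rot: [-1.573, -0.017, 0.03]
contact_force: [-0.2, -0.0, -1.2]
grip_width: 51.4
```

```bash
python3 -c "
from h import *
p,M,s=tool();print(p,s['contact_force']);go(601.3,90.9,50.9,.03)"
```

```text
[601.2351  90.8349  53.4038] [-0.1572 -0.0017 -1.2294]
shift [0.0001 0.0025 0.0001] spin deg -0.02700997397273959 cur yaw 0.02952858702329755
```

Emit:
{"op": "drive_tool", "data": {
  "targets": [
    [[0,0.001,0,0,0.042],[0,0.0018,0,0,0.042],[0,0.0024,0,0,0.042],[0,0.0028,0,0,0.042],[0,0.0028,0,0,0.042],[0,0.0028,0,0,0.042],[0,0.0028,0,0,0.042],[0,0.0028,0,0,0.042]]
  ]
}}

```text
time_s: 19.22
tcp_pos: [601.3, 90.8, 51.0]
eef_rot: [-1.573, -0.017, 0.029]
contact_force: [-0.7, 0.1, 4.6]
grip_width: 51.3
```

Emit:
{"op": "drive_tool", "data": {
  "targets": [
    [[0,0,0,0,0.05],[0,0,0,0,0.053],[0,0,0,0,0.057],[0,0,0,0,0.063],[0,0,0,0,0.07],[0,0,0,0,0.074],[0,0,0,0,0.074],[0,-0.01,0,0,0.074]]
  ]
}}

```text
time_s: 19.88
tcp_pos: [600.0, 90.5, 59.7]
eef_rot: [-1.574, -0.014, 0.032]
contact_force: [-0.7, -0.4, 0.1]
grip_width: 74.2
```

```bash
python3 -c "
from h import *
p,M,s=tool();print(p,s['contact_force']);go(465.4,-234.9,160,.62)"
```

```text
[600.0259  90.5099  59.6833] [-0.6923 -0.3801  0.0573]
shift [-0.1454 -0.0976 -0.3216] spin deg -33.8221286856095 cur yaw 0.029692494402892212
```

Emit:
{"op": "drive_tool", "data": {
  "targets": [
    [[0,-0.02,0,0,0.074],[0,-0.045,0,0,0.074],[-0.005,-0.07,0,0,0.08],[-0.03,-0.09,0,0,0.085],[-0.065,-0.0976,0,0,0.085],[-0.1,-0.0976,-0.01,-5,0.085],[-0.125,-0.0976,-0.035,-10,0.085],[-0.14,-0.0976,-0.07,-15,0.085]]
  ]
}}

```text
time_s: 20.55
tcp_pos: [460.3, 19.2, 160.4]
eef_rot: [-1.558, -0.229, 0.248]
contact_force: [0.8, -1.6, 0.1]
grip_width: 84.8
```

```bash
python3 -c "
from h import *
p,M,s=tool();print(p,M);go(465.4,-234.9,115,.62)"
```

```text
[460.3396  19.1655 160.3973] [[ 0.9542 -0.0117 -0.2989]
 [ 0.2989 -0.0024  0.9543]
 [-0.0118 -0.9999  0.0012]]
shift [-0.0706  0.0459 -0.244 ] spin deg -18.130420815632434 cur yaw 0.3035644619950983
```

Emit:
{"op": "drive_tool", "data": {
  "targets": [
    [[-0.009,0,-0.032,-2.5,0.085],[-0.019,0.005,-0.066,-5,0.085],[-0.029,0.012,-0.1,-7.5,0.085],[-0.039,0.02,-0.134,-10,0.085],[-0.049,0.028,-0.168,-13,0.085],[-0.058,0.036,-0.202,-16,0.085],[-0.067,0.044,-0.232,-18,0.085],[-0.0706,0.0459,-0.244,-18.1,0.085]]
  ]
}}

```text
time_s: 21.22
tcp_pos: [463.8, -241.2, 114.4]
eef_rot: [-1.518, -0.469, 0.492]
contact_force: [-0.5, -0.1, 0.8]
grip_width: 85.1
```

```bash
python3 -c "
from h import *
p,M,s=tool();print(p,M);go(465.4,-234.9,90,.62)"
```

```text
[ 463.8033 -241.2099  114.3574] [[ 0.8175 -0.0134 -0.5757]
 [ 0.5757 -0.0058  0.8177]
 [-0.0143 -0.9999  0.003 ]]
shift [0.0053 0.0243 0.0042] spin deg -0.371671181198586 cur yaw 0.6135131141533082
```

Emit:
{"op": "drive_tool", "data": {
  "targets": [
    [[0.003,0.002,0.002,-0.2,0.085],[0.0053,0.006,0.0042,-0.4,0.085],[0.0053,0.012,0.0042,-0.4,0.085],[0.0053,0.018,0.0042,-0.4,0.085],[0.0053,0.024,0.0042,-0.4,0.085],[0.0053,0.024,0.0042,-0.4,0.085],[0.0053,0.024,0.0042,-0.4,0.085],[0.0053,0.024,0.0042,-0.4,0.085]]
  ]
}}

```text
time_s: 21.88
tcp_pos: [465.5, -234.4, 90.3]
eef_rot: [-1.517, -0.475, 0.498]
contact_force: [-0.1, -0.6, 0.4]
grip_width: 85.1
```

```bash
python3 -c "
from h import *
snap('wrist','w9')
p,M,s=tool();print(p,M);go(465.4,-234.9,15,.62)
K,W=ld('w9');c,s=np.cos(.62),np.sin(.62)
P=np.array([[ (465.4+c*a-s*b),-234.9+s*a+c*b,46] for a,b in((17,22),(17,-22),(-17,-22),(-17,22))])
im=cv2.imread('pics/w9.png');cv2.polylines(im,[proj(K,W,P).astype(int)],True,(0,0,255),1);cv2.imwrite('pics/w9d.png',im)"
```

```text
[ 465.6553 -234.6257   90.4718] [[ 0.8132 -0.0131 -0.5818]
 [ 0.5818 -0.0059  0.8133]
 [-0.0141 -0.9999  0.0028]]
shift [ 0.0007  0.0755 -0.0003] spin deg 0.05692950527041333 cur yaw 0.6209936073085003
```

View pics/w9d.png

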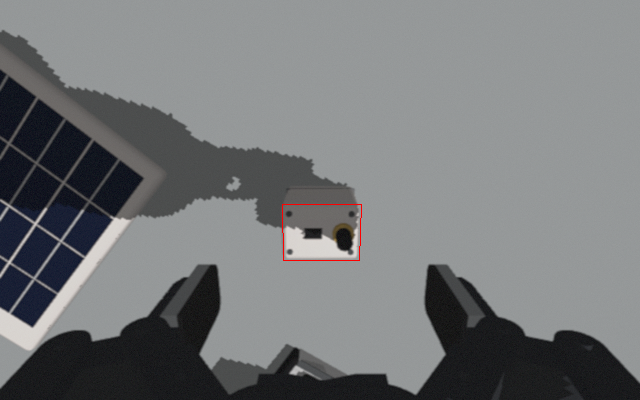

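w9d: the outline at (283–361,204–260) matches the s top. The panel corner at (165,175) is about 45 mm clear of the fingers.

Emit:
{"op": "drive_tool", "data": {
  "targets": [
    [[0.0003,0.01,0,0,0.08],[0.0003,0.025,0,0,0.075],[0.0003,0.04,0,0,0.07],[0.0003,0.055,0,0,0.07],[0.0003,0.067,0,0,0.07],[0.0003,0.0745,0,0,0.07],[0.0003,0.0745,0,0,0.065],[0.0003,0.0745,0,0,0.058]]
  ]
}}

```text
time_s: 22.6
tcp_pos: [464.8, -234.8, 15.7]
eef_rot: [-1.517, -0.475, 0.498]
contact_force: [0.4, -0.3, -0.4]
grip_width: 57.9
```

Emit:
{"op": "drive_tool", "data": {
  "targets": [
    [[0,0,0,0,0.05],[0,0,0,0,0.045],[0,0,0,0,0.04],[0,0,0,0,0.035],[0,0,0,0,0.034],[0,0,0,0,0.034],[0,0,0,0,0.034],[0,0,0,0,0.034]]
  ]
}}

```text
time_s: 23.27
tcp_pos: [465.4, -235.0, 16.5]
eef_rot: [-1.518, -0.476, 0.497]
contact_force: [0.3, -0.3, 6.0]
grip_width: 43.1
```

```bash
python3 -c "
from h import *
p,M,s=tool();print(p,s['grip_width'],s['contact_force']);go(465.4,-234.9,16,.62);
go(480,100,110,.03)"
```

```text
[ 465.4277 -234.9863   16.5436] 43.087064378159695 [ 0.2502 -0.3432  6.0368]
shift [0.     0.0005 0.0001] spin deg 0.06208033111480227 cur yaw 0.6210835061786815
shift [ 0.2055 -0.0958  0.2641] spin deg 33.866590243833365 cur yaw 0.6210835061786815
```

Emit:
{"op": "drive_tool", "data": {
  "targets": [
    [[0,-0.008,0,0,0.034],[0,-0.025,0,0,0.034],[0.008,-0.045,0.01,2,0.034],[0.024,-0.065,0.031,6,0.034],[0.044,-0.085,0.057,10,0.034],[0.067,-0.0958,0.086,14,0.034],[0.09,-0.0958,0.116,18,0.034],[0.113,-0.0958,0.146,22,0.034]]
  ]
}}

```text
time_s: 23.93
tcp_pos: [473.9, -48.5, 112.4]
eef_rot: [-1.568, -0.174, 0.191]
contact_force: [0.6, 0.3, -0.5]
grip_width: 43.2
```

```bash
python3 -c "
from h import *
p,M,s=tool();print(p,s['grip_width'],s['contact_force']);go(500,170,112,.03)"
```

```text
[473.8548 -48.5142 112.3545] 43.24996860481984 [ 0.6018  0.3138 -0.4513]
shift [ 0.0758 -0.0012  0.2066] spin deg 11.597649363180626 cur yaw 0.23241716687932548
```

Emit:
{"op": "drive_tool", "data": {
  "targets": [
    [[0.008,-0.001,0.025,1.5,0.034],[0.018,-0.001,0.053,3,0.034],[0.028,-0.001,0.083,5,0.034],[0.038,-0.001,0.113,7,0.034],[0.05,-0.001,0.143,9,0.034],[0.061,-0.001,0.173,11,0.034],[0.071,-0.001,0.197,11.6,0.034],[0.0758,-0.001,0.2066,11.6,0.034]]
  ]
}}

```text
time_s: 24.6
tcp_pos: [500.0, 175.9, 112.4]
eef_rot: [-1.572, -0.021, 0.035]
contact_force: [0.1, 1.8, -1.5]
grip_width: 43.2
```

```bash
python3 -c "
from h import *
p,M,s=tool();print(p,s['grip_width'],s['contact_force']);go(599,200.6,65,.03)"
```

```text
[499.9749 175.9406 112.4103] 43.23026549526929 [ 0.1144  1.8062 -1.5193]
shift [0.1002 0.0465 0.0212] spin deg 0.3175980440465337 cur yaw 0.03554313156650602
```

Emit:
{"op": "drive_tool", "data": {
  "targets": [
    [[0.015,0,0.003,0,0.034],[0.035,0,0.008,0.1,0.034],[0.06,0.003,0.013,0.2,0.034],[0.085,0.012,0.018,0.3,0.034],[0.097,0.024,0.021,0.3,0.034],[0.1,0.036,0.0212,0.3,0.034],[0.1,0.0455,0.0212,0.3,0.034],[0.1,0.0455,0.0212,0.3,0.034]]
  ]
}}

```text
time_s: 25.27
tcp_pos: [595.6, 198.8, 63.4]
eef_rot: [-1.575, -0.012, 0.036]
contact_force: [-0.6, -0.3, -1.8]
grip_width: 43.2
```

```bash
python3 -c "
from h import *
snap('wrist','w10')
p,M,s=tool();print(p,M,s['grip_width'],s['contact_force']);go(599,200.5,37,.03)
g=cv2.imread('pics/w10.png');cv2.imwrite('pics/w10c.png',cv2.resize(g[120:320,100:500],None,fx=2,fy=2,interpolation=cv2.INTER_CUBIC))"
```

```text
[596.0864 199.2866  64.58  ] [[ 0.9994 -0.0136 -0.0306]
 [ 0.0306 -0.0035  0.9995]
 [-0.0137 -0.9999 -0.0031]] 43.16937393219864 [ 0.1056  0.6565 -0.6135]
shift [0.0033 0.0275 0.0012] spin deg 0.03231971843072158 cur yaw 0.030564085499933412
```

View pics/w10c.png

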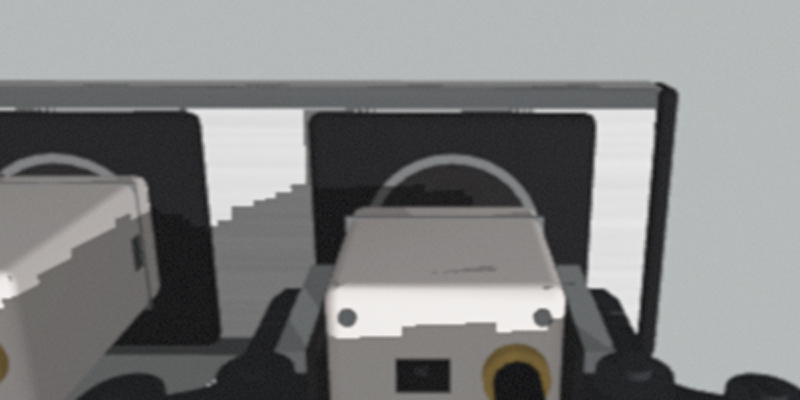

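```bash
python3 - <<'E'
from m import *
V=ld("w10")
f=lambda px,z:(px,atz(*V,px,z)[:2])
print("s",f((273.5,224),48),f((371.5,224),48))
print("pad1",f((255.5,177),20),f((397.5,177),20))
print("m edge",f((169.5,209),20),"arc",f((326.5,197.5),20))
E
```

```text
s ((273.5, 224), array([580.5167, 174.7988])) ((371.5, 224), array([579.0461, 221.4052]))
pad1 ((255.5, 177), array([564.0956, 161.4429])) ((397.5, 177), array([561.7221, 237.8779]))
m edge ((169.5, 209), array([583.6683, 113.416 ])) arc ((326.5, 197.5), array([574.3519, 200.0745]))
```

s in hand is centred at about (596.8,198.6). Pad 1 is at (598.8,200.7) by its edges and ring arc, so I correct by about +2 mm each way and lower.

Emit:
{"op": "drive_tool", "data": {
  "targets": [
    [[0.0015,0.001,0.001,0,0.034],[0.0028,0.004,0.0017,0,0.034],[0.0028,0.01,0.0017,0,0.034],[0.0028,0.016,0.0017,0,0.034],[0.0028,0.021,0.0017,0,0.034],[0.0028,0.025,0.0017,0,0.034],[0.0028,0.025,0.0017,0,0.034],[0.0028,0.025,0.0017,0,0.034]]
  ]
}}

```text
time_s: 25.98
tcp_pos: [598.2, 200.9, 39.2]
eef_rot: [-1.574, -0.013, 0.035]
contact_force: [-0.5, 0.8, -0.9]
grip_width: 43.3
```

```bash
python3 -c "
from h import *
p,M,s=tool();print(p,s['contact_force']);go(598.5,200.9,36.5,.03)"
```

```text
[598.2323 200.9332  39.1713] [-0.4876  0.8167 -0.9438]
shift [ 0.0003  0.0027 -0.    ] spin deg 0.04033111011383958 cur yaw 0.03070391066247075
```

Emit:
{"op": "drive_tool", "data": {
  "targets": [
    [[0.0003,0.001,0,0,0.034],[0.0003,0.002,0,0,0.034],[0.0003,0.0027,0,0,0.034],[0.0003,0.0031,0,0,0.034],[0.0003,0.0031,0,0,0.034],[0.0003,0.0031,0,0,0.034],[0.0003,0.0031,0,0,0.034],[0.0003,0.0031,0,0,0.034]]
  ]
}}

```text
time_s: 26.65
tcp_pos: [598.7, 200.9, 36.7]
eef_rot: [-1.574, -0.013, 0.035]
contact_force: [-1.6, -0.5, 5.0]
grip_width: 43.2
```

Emit:
{"op": "drive_tool", "data": {
  "targets": [
    [[0,0,0,0,0.042],[0,0,0,0,0.045],[0,0,0,0,0.05],[0,0,0,0,0.056],[0,0,0,0,0.064],[0,0,0,0,0.066],[0,0,0,0,0.066],[0,-0.01,0,0,0.066]]
  ]
}}

```text
time_s: 27.32
tcp_pos: [597.4, 200.4, 45.3]
eef_rot: [-1.576, -0.011, 0.038]
contact_force: [-0.7, 0.1, -0.2]
grip_width: 66.1
```

Emit:
{"op": "drive_tool", "data": {
  "targets": [
    [[0,-0.02,0,0,0.066],[0,-0.045,0,0,0.066],[0,-0.075,0,0,0.066],[-0.015,-0.105,-0.005,0,0.066],[-0.04,-0.135,-0.015,0,0.066],[-0.068,-0.165,-0.03,0,0.066],[-0.095,-0.19,-0.045,0,0.066],[-0.115,-0.21,-0.06,0,0.066]]
  ]
}}

```text
time_s: 27.98
tcp_pos: [485.9, 137.6, 260.2]
eef_rot: [-1.576, -0.013, 0.038]
contact_force: [-0.7, -0.7, 0.3]
grip_width: 65.9
```

```bash
python3 -c "
from h import *
go(450,30,330,.03)"
```

```text
shift [-0.0404 -0.0687 -0.1068] spin deg 0.12497007484201471 cur yaw 0.03218113927245679
```

Emit:
{"op": "drive_tool", "data": {
  "targets": [
    [[-0.008,-0.01,-0.015,0,0.085],[-0.018,-0.022,-0.033,0,0.085],[-0.028,-0.034,-0.051,0,0.085],[-0.038,-0.046,-0.07,0,0.085],[-0.048,-0.058,-0.089,0,0.085],[-0.055,-0.067,-0.102,0,0.085],[-0.06,-0.069,-0.107,0,0.085],[-0.06,-0.069,-0.107,0,0.085]]
  ]
}}

```text
time_s: 28.65
tcp_pos: [429.8, 28.0, 331.6]
eef_rot: [-1.576, -0.012, 0.035]
contact_force: [-0.3, 0.5, 0.0]
grip_width: 85.1
```

```bash
python3 -c "
from h import *
snap('wrist','w11');p,M,s=tool();print(p,M)
g=cv2.imread('pics/w11.png');cv2.imwrite('pics/w11c.png',cv2.resize(g[160:360,120:520],None,fx=2,fy=2,interpolation=cv2.INTER_CUBIC))"
```

```text
[430.2379  29.1676 331.0578] [[ 0.9994 -0.0147 -0.0316]
 [ 0.0315 -0.0051  0.9995]
 [-0.0148 -0.9999 -0.0046]]
```

View pics/w11c.png

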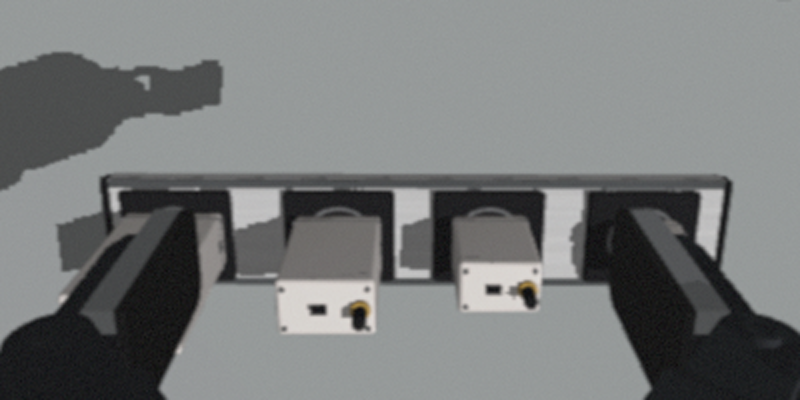

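w11c shows l and m upright and centred within about 2 mm, with their antennas at the +y end. I take numeric fits of the tops from two more places for all four.

Emit:
{"op": "drive_tool", "data": {
  "targets": [
    [[0,0,0.02,0,0.085],[0,0,0.05,0,0.085],[0,0,0.08,0,0.085],[0,0,0.105,0,0.085],[0,0,0.115,0,0.085],[0,0,0.115,0,0.085],[0,0,0.115,0,0.085],[0,0,0.115,0,0.085]]
  ]
}}

```text
time_s: 29.37
tcp_pos: [426.6, 142.6, 330.1]
eef_rot: [-1.577, -0.011, 0.036]
contact_force: [0.2, 0.2, -0.0]
grip_width: 84.8
```

```bash
python3 -c "
from h import *
snap('wrist','w12');p,M,s=tool();print(p)"
```

```text
[426.7131 142.3943 330.1915]
```

Emit:
{"op": "drive_tool", "data": {
  "targets": [
    [[0,0,-0.03,0,0.085],[0,0,-0.065,0,0.085],[0,0,-0.1,0,0.085],[0,0,-0.135,0,0.085],[0,0,-0.17,0,0.085],[0,0,-0.205,0,0.085],[0,0,-0.22,0,0.085],[0,0,-0.22,0,0.085]]
  ]
}}

```text
time_s: 30.08
tcp_pos: [432.1, -83.7, 331.2]
eef_rot: [-1.58, -0.001, 0.027]
contact_force: [-0.5, 0.3, 0.7]
grip_width: 84.7
```

```bash
python3 - <<'E'
from m import *
snap('wrist','w13');p,M,s=tool();print(p)
PAD=dict(xl=(608.5,-131.95),l=(605,-15.9),m=(601.7,90.9),s=(598.7,200.6))
def fitz(V,H,size,x0,z):
    w,d,h=size
    e=H.reshape(-1,2).astype(np.float32); pts=[]
    for a,b in zip(e,np.roll(e,-1,0)):
        n=max(1,int(np.linalg.norm(b-a)/2)); pts+= [a+(b-a)*t for t in np.arange(n)/n]
    def f(q):
        c,s=np.cos(q[2]),np.sin(q[2]); a=np.array([[d/2,w/2],[d/2,-w/2],[-d/2,-w/2],[-d/2,w/2]])
        P=proj(*V,np.c_[a@np.array([[c,s],[-s,c]])+q[:2],np.full(4,z)]).astype(np.float32).reshape(-1,1,2)
        return np.array([cv2.pointPolygonTest(P,(float(x[0]),float(x[1])),True)-.5 for x in pts])
    r=least_squares(f,x0,loss="soft_l1",diff_step=1e-4,x_scale=[10,10,.1]); return r.x,np.sqrt(np.mean(r.fun**2))
for fn,ks in(("w11","lm"),("w12",("l","m","s")),("w13",("xl","l","m"))):
    V=ld(fn); im=cv2.imread(f"pics/{fn}.png")
    for k in ks:
        z=SZ[k][2]+20; c=proj(*V,np.array([[*PAD[k],z]]))[0].astype(int)
        try:
            H=topmask(fn,tuple(c),45); q,r=fitz(V,H,SZ[k],[*PAD[k],.03],z); print(fn,k,c,"err xy",q[:2]-PAD[k],"yaw",round(q[2],3),"rms",round(r,2),cv2.contourArea(H))
            cv2.drawContours(im,[H],-1,(0,0,255),1)
        except Exception as ex: print(fn,k,c,ex)
    cv2.imwrite(f"pics/{fn}d.png",im)
a=[cv2.imread(f"pics/{f}d.png")[200:390,170:500] for f in("w12","w13")]
cv2.imwrite("pics/fin.png",cv2.resize(np.hstack(a),None,fx=1.2,fy=1.2))
snap('top','topf');snap('scene','scf')
E
```

```text
[432.4135 -80.6016 331.3433]
w11 l [282 314] err xy [-0.3985  0.8336] yaw 0.03 rms 0.93 1175.0
w11 m [369 304] err xy [-23.6907  14.4772] yaw 0.613 rms 9.7 2258.5
w12 l [186 314] err xy [-40.885   1.574] yaw 0.031 rms 1.55 61.5
w12 m [277 305] err xy [-2.4438  0.8379] yaw 0.042 rms 0.87 886.5
w12 s [364 297] err xy [-0.9773  0.7271] yaw 0.038 rms 1.38 606.5
w13 xl [278 326] err xy [-2.4504  0.8506] yaw 0.018 rms 0.83 1575.0
w13 l [378 315] err xy [-0.6708  0.558 ] yaw 0.04 rms 1.17 1157.0
w13 m [461 305] err xy [-41.2963   2.2002] yaw 0.013 rms 4.99 480.5
```

Centres are within about 2.5 mm of the pad centres and yaws within 0.012 of the rail. The last picture is a composite of the wrist fits and the scene crop.

```bash
python3 - <<'E'
import cv2,numpy as np
a=cv2.imread("pics/fin.png");s=cv2.resize(cv2.imread("pics/scf.png")[110:330,100:480],None,fx=2.08,fy=1.6)
w=a.shape[1]; s=cv2.resize(s,(w,350)); cv2.imwrite("pics/final.png",np.vstack([a,s])); print(w,a.shape)
E
```

```text
792 (228, 792, 3)
```

View pics/final.png

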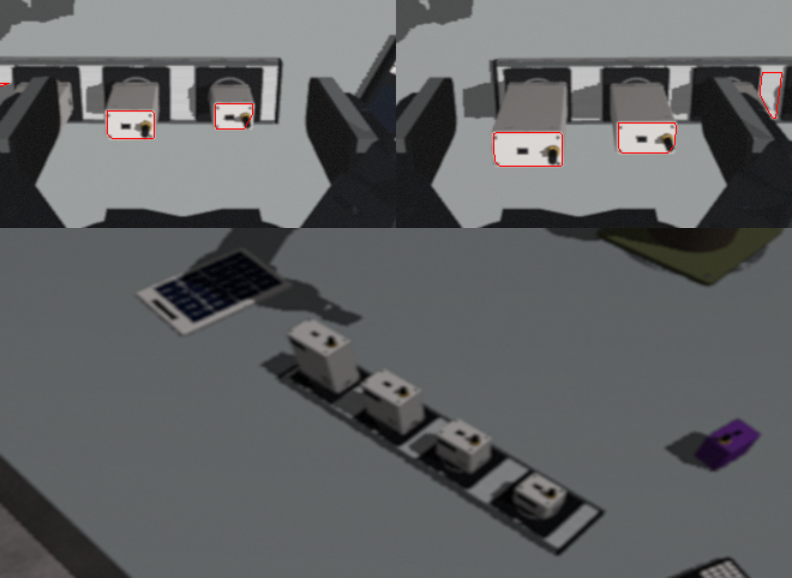

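The final composite shows all four nodes upright on their pads, stepping down from the panel end to the handheld end. The gripper is clear.

```bash
python3 -c "
from cell import workorder
print(workorder.sign_off())"
```

```text
the job is handed in; nothing more can be done
None
```

I stood all four nodes on the charging pads and handed the job in after about 30 s of robot time. `node_xl` is on pad 4 at the solar panel's end, `node_l` on pad 3, `node_m` on pad 2 and `node_s` on pad 1 at the handheld's end. I did not touch the panel, the handheld or the purple look-alike.

- **Placing:** each node touched its pad with 4–5 N, and none tipped.
- **Centring:** the last wrist-camera fits put `node_l` and `node_s` within about 1.2 mm of their pad centres. `node_xl` and `node_m` read about 2.5 mm toward the robot. For `node_xl` this disagrees with an earlier close view, which showed it within about 1 mm along x. I left both as they were.
- **Squareness:** all four are within about 0.012 rad of the rail.
- **Fits that failed:** three extra fits of nodes partly hidden by the fingers, or merged with the bright rail, were unusable, so I discarded them. `node_xl`, `node_m` and `node_s` therefore each rest on a single final fit.
- **Screens:** I could not make out the screens in the last picture. That they face the visitors rests on the starting poses and on the antennas still standing at the +y ends.

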